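# Reset the machine under its push-latch cover

### The job

Reset the drilling machine with a fingertip: press the free edge of the reset box's aluminium cover fully in and let go, so that it pops wide open, press the black button underneath fully down, then push the cover shut and press it fully in again so that it stays latched when you let go. Leave the other box with the dial alone, and do not lift or shift any of the tools and parts on the bench.

Things in the scene. Friction and masses are not known exactly. Their poses are not given: they have to be found in the camera images.
- resetbox: Grey box 96 (x) by 130 (y) mm, walls 58 mm high, with an aluminium hinged cover, screwed to the bench. Origin: centre of its underside, on the bench. x points from the cover's free edge to its hinge (away from the robot at yaw 0), y along the hinge, z up. Under the cover it is open: inside 69 by 116 mm (box x -31 to +38 mm), deck 44 mm above the bench.
- cover (a joint): Cover hinge angle (rad). 0: shut, level, latched; -0.11: pressed in to the stop (free edge 7 mm lower, about 3 N); 1.6: upright, wide open. Push-push latch: pressed in past -0.085 and let go, a latched cover is thrown open to 1.6 within 1 s; an open cover swung shut and pressed in past -0.085 stays near 0 when let go. Let go unlatched, it springs open (up to 2 N at the edge).
- cover_edge (a point): Point to press on the cover's outer (top) face, mid-width, 56 mm from the hinge, 10 mm from the free edge; swings with the cover. Cover: 66 mm from hinge to free edge (box -x), 110 mm wide, 5 mm thick, three thin ribs near the edge; shut, its top is 75 mm above the bench. To shut it when upright, push its outer face from the hinge side (box +x) over and down.
- cover_hinge (a point): Mid-point of the hinge axis, fixed to the box: box x = +36 mm, y = 0, 70 mm above the bench.
- button (a joint): Travel of the button (m): 0 up, 0.006 fully down. A spring raises it again: 1 N to start, 3.4 N fully down.
- button_top (a point): Centre of the top of the black round button, 28 mm diameter, under the cover, 63 mm above the bench when up, at box x = 0, y = +12 mm. It is pressed straight down; a 38 mm collar round it stands 52 mm above the bench.
- dialbox: The other box, to be left alone: grey, 96 by 130 mm, 60 mm high, with a round black dial knob on top to 85 mm. Origin: centre of its underside.
- dial (a joint): Angle of that box's dial (rad), to be left near 0.
- plate: Bystander: loose aluminium plate 75 by 50 by 6 mm lying between the boxes. Origin: centre of its underside.
- caliper: Bystander: loose steel caliper, 200 mm long (along its y), 8 mm high, lying on the robot's side of the boxes. Origin at mid-length of its beam, on the bench.
- file: Bystander: loose flat file with a wooden handle, 250 mm long along its x, 22 mm high. Origin on the bench beneath the handle's ferrule end.
- square: Bystander: loose try square, stock 100 mm along its x and 18 mm high, blade 130 mm. Origin: underside of the stock.
- block: Bystander: loose steel block 50 by 40 by 30 mm. Origin: centre of its underside.
- oil: Bystander: loose white bottle, 52 mm diameter, 130 mm high. Origin: centre of its underside.
- driver: Bystander: loose screwdriver, 180 mm long, lying along its x. Origin: its underside.

How it is judged:
On the way, in this order (a step that is already met when the one before it is completed fails the run):
1. the cover is pressed in (value of joint cover below -0.06 rad), for 0.02 s.
2. the cover has popped wide open (value of joint cover above 1.2 rad), for 0.1 s.
3. the button is pressed down with the cover open (value of joint button above 0.0045 m and value of joint cover above 0.8 rad), for 0.05 s.
4. the cover is swung shut and pressed in again (value of joint cover below -0.06 rad), for 0.02 s.
At the end, for the whole second after the job is handed in: The cover is latched shut by itself (within 0.04 rad of 0) and the button is up (within 1 mm), after the cover was pressed in (0.06 rad) and popped open past 1.2 rad, the button was pushed down at least 4.5 mm with the cover open, and the cover was pressed in again (value of joint cover between -0.04 and 0.04 rad and velocity of joint cover below 0.1 rad/s and value of joint button below 0.001 m); the robot touches nothing.
It fails at once if the dial of the other box is turned by more than 0.2 rad (value of joint dial above 0.2 rad or value of joint dial below -0.2 rad).
It fails at once if the other box is pushed hard (over 10 N) (contact force between the arm and dialbox above 10 N).
It fails at once if a loose thing on the bench is lifted or moved by more than 20 mm (distance of any of plate, caliper, file, square, block, oil, driver from where it was at the start of the episode above 0.02 m).
It also fails if it takes over 48 s, if anything falls off the work surface, if the arm or the gripper's body presses on something with over 40 N, if the wrist force passes 120 N, or if a joint passes its speed limit or range.

### The arm

A 7-joint arm with a two-finger parallel gripper is mounted at the origin on the work surface. World frame = base frame: x ahead of the robot, y to its left, z up, the work surface at z = 0. Lengths are in m, angles in rad, forces in N, time in s.
With the tool pointing down it reaches from about 0.425 to 0.825 m from the base axis. Payload 3.6 kg.
Tool frame: the origin (TCP) lies on the centre line of the jaws, within the pads' length; the fingertips stand 22 mm ahead of it and the grasp point (between the pads) lies 3 mm ahead of it; z points along the fingers, x is the direction in which the jaws open and shut, and the axes are right-handed (so a half turn about z gives the same grasp; the last joint's range is limited). The gripper opens to 93 mm and grips with 3 to 60 N. Pads are 15 mm wide; open, the fingers measure 128 mm over their backs; the gripper's body (75 mm by 188 mm) begins 65 mm behind the grasp point.
Start: joints at [1.083, 0.615, -0.013, 1.423, 0.008, 1.103, -0.04], TCP at [0.29, -0.582, 0.241] pointing down, gripper open.
Joint ranges: [-3.12, 3.12], [-0.3, 2.06], [-1.34, 1.32], [0.26, 2.42], [-1.36, 4.5], [0.01, 1.98], [-2.84, 2.84]. Speed limits (rad/s): [2.79, 2.79, 3.14, 3.14, 3.14, 3.14, 3.14].

### API

Orientations are given as a 3x3 rotation matrix whose columns are the frame's x, y, z axes.
In Python, from rig import * gives the robot as it stands.
- The arm moves only by the tool servo_tool, never from a script. Its argument "motion" is a list that holds one entry, the list of rows, each a list of 4 numbers: the shift along the tool's x, y, z in cm, then the turn about the tool's z in rad. A call has exactly 10 rows; each row shifts and turns the commanded pose from where the row before left it, along the tool's axes as they then stand; what a row does not reach is not made up. A row lasts 1/10 s, in which the tool goes at most 50 mm and 8.59 degrees, less where a joint would pass 70% of its speed; a pose out of reach is approached as far as the arm can. A call is refused whole if a number of a shift passes 5 or a number of a turn 0.15, either way. A call with a gripper value outside its range is refused whole. "fingers" is the finger opening in cm, from 0 to 9.3, set as the call begins (left out, the last holds). The fingers move at their own pace and stop on an object; "grip_force" is the grip in N (left out, the last holds). Time passes only in rows, so rows that do not move let the fingers close, or fill a call up. It gives the time, the measured TCP pose, the force and the opening at its end, in the units of the state.
- get_obs(): the state, without advancing time (a new reading comes with each control period).
- read_camera(name): name is "scene" or "side" or "wrist"; returns (picture, depth): 400x640x3 uint8, red, green, blue; 400x640 float32, m along the optical axis (not along the pixel's ray), 0 where there is no reading.
- camera_model(name): a dict with "fovy" (degrees; the focal length in pixels is half the picture's height over the tangent of half this angle, whatever the lens; pixels are square), "cx", "cy" (the principal point, pixels), "R" (3x3) and "t" (3): a world point X has camera coordinates R X + t; the wrist camera has in their place "hand_eye" (4x4, takes a point from camera to tool coordinates, whose origin is the TCP and whose axes are the tool frame's). Camera axes: x right, y down, z forward; pixel columns grow to the right and rows downward; lengths in m; the calibration is good to about 2 mm. A picture is of the moment at which its call begins: read the wrist's pose just before it. camera_model takes no time and is no camera call.
- sign_off(): hands the job in, once; it reports no verdict.
The state is a dict: "t": time; "q": joint angles; "joint_vel": joint speeds; "effort": joint torques, N m; "ee_pos": TCP position; "orientation": TCP orientation; "contact_force": force on the tool from outside, world axes, zero at the start; "moment": the same for the moment, N m; "finger_gap": finger opening in m.
Only numpy, scipy, OpenCV 4.12 (cv2) and the standard library are available. Lean on these libraries where they do the work, as an engineer would, in place of code of your own. Each camera call takes 0.05 s, during which the arm holds its last target.

## Working session

There is one attempt and no reset: what is moved stays moved. The work goes in short steps, Python scripts to look and compute and a tool call to move; the robot and the scene stay as the last step left them, time stands still between calls to the robot, and variables do not carry over. Pictures are saved under pics/ and viewed, and the job is handed in when it is done.

Besides the shell and the picture viewer there is one more tool, called after "Emit:" as name(argument=value, ...) on one line, values as JSON. servo_tool: Moves the arm, as the interface text tells. Its arguments: {"type":"object","properties":{"motion":{"type":"array"},"fingers":{"type":"number"},"grip_force":{"type":"number"}},"required":["motion"]}

```bash
mkdir -p pics; ls; python3 - <<'E'
from rig import *
import cv2
o=get_obs(); print(o)
for n in ["scene","side","wrist"]:
    p,d=read_camera(n); cv2.imwrite(f"pics/{n}0.png",p[:,:,::-1]); import numpy as np; np.save(f"{n}0.npy",d)
    print(n,camera_model(n))
E
```

```text
pics
{'t': 0.0, 'q': array([ 1.08254012,  0.615911  , -0.01261689,  1.42489737,  0.00808344,
        1.1033702 , -0.04041252]), 'joint_vel': array([-0.00016109, -0.00100836, -0.00043275, -0.00051839, -0.00039589,
        0.00227966,  0.00092839]), 'effort': array([-1.98474545e-04, -4.58932185e+01,  2.09193164e-01, -1.65743369e+01,
       -6.11036690e-02,  2.05220544e-02,  2.50513694e-04]), 'ee_pos': array([ 0.28927617, -0.58126564,  0.23948692]), 'orientation': array([[ 4.45561639e-01, -8.95250527e-01, -1.14867605e-03],
       [-8.95247672e-01, -4.45563119e-01,  2.26116637e-03],
       [-2.53611807e-03,  2.08605644e-05, -9.99996784e-01]]), 'contact_force': array([-0.07250909,  0.95743011,  0.17255511]), 'moment': array([ 0.01897886, -0.02051225,  0.00872645]), 'finger_gap': 0.09343445165372816}
scene {'fovy': 42.17891303734193, 'cx': 316.81944296803164, 'cy': 198.34335911224565, 'R': array([[-0.0467319 ,  0.99890455, -0.00241543],
       [ 0.69941885,  0.03099442, -0.71403965],
       [-0.71318259, -0.03505783, -0.7001011 ]]), 't': array([ 0.02746705, -0.34819873,  1.93997612])}
side {'fovy': 50.98185777027702, 'cx': 322.8904587901249, 'cy': 196.49114110150592, 'R': array([[-0.69352582, -0.72023927,  0.01665348],
       [-0.38107457,  0.34712717, -0.85690425],
       [ 0.61139522, -0.60063144, -0.51520652]]), 't': array([0.38879633, 0.27081518, 0.80636969])}
wrist {'fovy': 69.64662539747174, 'cx': 321.9514466974337, 'cy': 200.72139299867794, 'hand_eye': array([[ 9.99999357e-01, -1.06189292e-04, -1.12931710e-03,
        -1.13906499e-04],
       [ 4.37996776e-04,  9.54538614e-01,  2.98086972e-01,
        -8.33769122e-02],
       [ 1.04632314e-03, -2.98087274e-01,  9.54538046e-01,
        -1.44591433e-01],
       [ 0.00000000e+00,  0.00000000e+00,  0.00000000e+00,
         1.00000000e+00]])}
```

View pics/scene0.png

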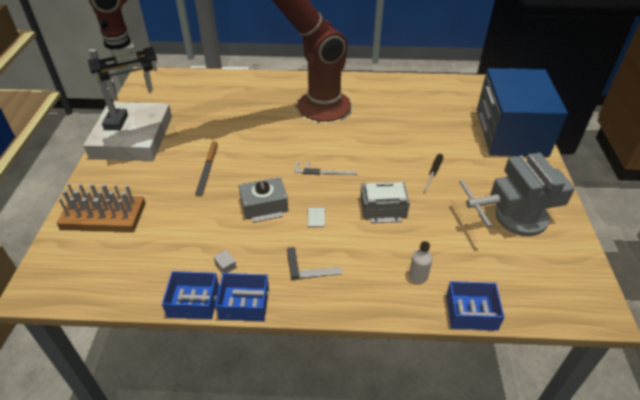

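View pics/side0.png

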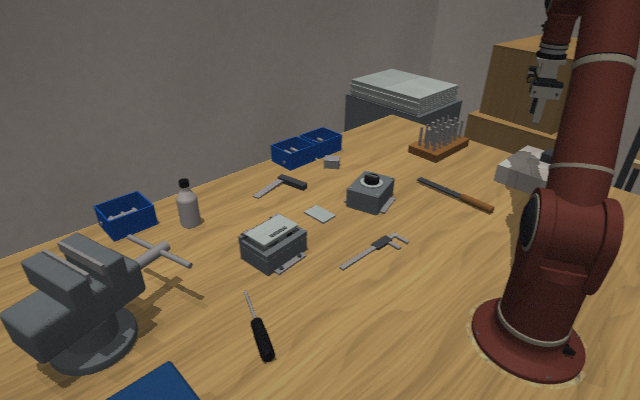

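```bash
cat > h.py <<'E'
import numpy as np, cv2
from rig import *
def K(n):
    m=camera_model(n); f=200/np.tan(np.radians(m["fovy"])/2); return m,f
def deproj(n,d,us,vs,obs=None):
    m,f=K(n); us=np.asarray(us);vs=np.asarray(vs); z=d[vs,us]
    pc=np.stack([(us-m["cx"])/f*z,(vs-m["cy"])/f*z,z],-1)
    if n=="wrist":
        H=m["hand_eye"]; pt=pc@H[:3,:3].T+H[:3,3]
        return pt@obs["orientation"].T+obs["ee_pos"]
    return (pc-m["t"])@m["R"]
def proj(n,X):
    m,f=K(n); c=np.asarray(X)@m["R"].T+m["t"]; return c[...,:2]/c[...,2:]*f+[m["cx"],m["cy"]]
E
python3 - <<'E'
from h import *
for n,(a,b,c,dd) in dict(scene=(340,160,440,235),side=(220,190,340,290)).items():
    p=cv2.imread(f"pics/{n}0.png")[b:dd,a:c]
    cv2.imwrite(f"pics/{n}0c.png",cv2.resize(p,None,fx=6,fy=6,interpolation=cv2.INTER_CUBIC)[:600,:800])
    d=np.load(f"{n}0.npy")
    vv,uu=np.mgrid[b:dd,a:c]; X=deproj(n,d,uu.ravel(),vv.ravel())
    z=X[:,2]; print(n,np.histogram(z,bins=np.arange(-.01,.12,.005)))
    s=(z>.069)&(z<.085); P=X[s,:2].astype(np.float32); print(P.mean(0),cv2.minAreaRect(P), np.median(z[s]))
    s=(z>.02)&(z<.085); P=X[s,:2].astype(np.float32); print(cv2.minAreaRect(P))
E
```

```text
scene (array([ 196, 2969, 2352,  233,   98,   98,  112,   76,   58,   56,   95,
         77,   77,  110,  114,  109,  339,  299,    1,    0,    0,    0,
          0,    0,    0]), array([-0.01 , -0.005,  0.   ,  0.005,  0.01 ,  0.015,  0.02 ,  0.025,
        0.03 ,  0.035,  0.04 ,  0.045,  0.05 ,  0.055,  0.06 ,  0.065,
        0.07 ,  0.075,  0.08 ,  0.085,  0.09 ,  0.095,  0.1  ,  0.105,
        0.11 ,  0.115]))
[0.5358182  0.19513029] ((0.5366294384002686, 0.19639816880226135), (0.08539996296167374, 0.1258699893951416), 4.519845008850098) 0.07462200239933543
((0.4770854413509369, 0.27385592460632324), (0.14486396312713623, 0.35114407539367676), 33.84308624267578)
side (array([   0, 3759, 5024,  524,  119,  112,  115,  113,  110,  117,  229,
        169,  156,  399,   70,   69,  392,  480,    0,    0,    0,    0,
          0,    0,    0]), array([-0.01 , -0.005,  0.   ,  0.005,  0.01 ,  0.015,  0.02 ,  0.025,
        0.03 ,  0.035,  0.04 ,  0.045,  0.05 ,  0.055,  0.06 ,  0.065,
        0.07 ,  0.075,  0.08 ,  0.085,  0.09 ,  0.095,  0.1  ,  0.105,
        0.11 ,  0.115]))
[0.52836674 0.20195723] ((0.5332449078559875, 0.199954092502594), (0.077680304646492, 0.11318979412317276), 4.171857833862305) 0.0751467724748915
((0.5257735252380371, 0.19831649959087372), (0.09965349733829498, 0.13364297151565552), 5.460156440734863)
```

View pics/scene0c.png

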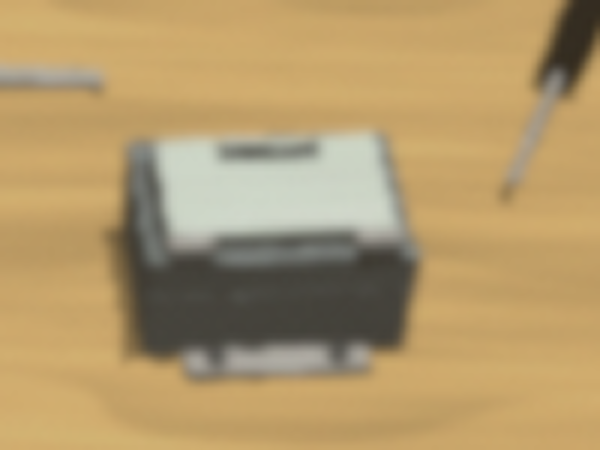

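View pics/side0c.png

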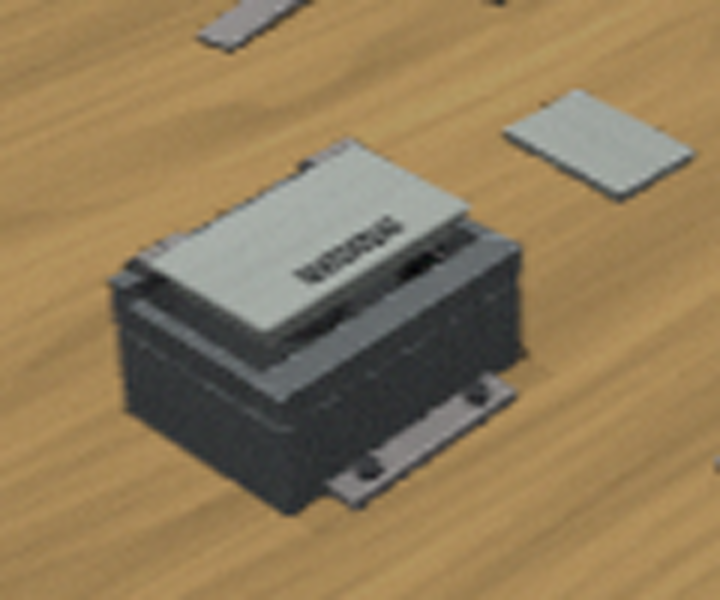

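Emit:
servo_tool(motion=[[[0,0,0,0.13],[0,0,0,0.13],[-3,-1,0,0.12],[-4.7,-1.2,0,0],[-4.7,-1.2,0,0],[-4.7,-1.2,0,0],[-4.7,-1.2,0,0],[-4.7,-1.2,0,0],[-4.7,-1.2,0,0],[-4.7,-1.2,0,0]]], fingers=0, grip_force=20)

```text
t: 1.15
ee_pos: [0.3502, -0.2137, 0.2407]
orientation: [[0.082, -0.997, 0.0], [-0.997, -0.082, 0.0], [-0.0, -0.0, -1.0]]
contact_force: [1.8, 1.1, 0.4]
finger_gap: 0.0178
```

Emit:
servo_tool(motion=[[[-4.5,-1.7,0,0],[-4.5,-1.7,0,0],[-4.5,-1.7,0,0],[-4.5,-1.7,0,0],[-4.5,-1.7,0,0],[-4.5,-1.7,0,0],[-4.5,-1.7,0,0],[-4.5,-1.4,0,0],[-3,0,0,0],[0,0,0,0]]])

```text
t: 2.15
ee_pos: [0.4498, 0.1896, 0.2404]
orientation: [[0.091, -0.996, -0.001], [-0.996, -0.091, 0.003], [-0.003, 0.0, -1.0]]
contact_force: [0.2, -1.1, 0.5]
finger_gap: 0.0004
```

```bash
python3 - <<'E'
from h import *
o=get_obs(); p,d=read_camera("wrist"); cv2.imwrite("pics/w1.png",p[:,:,::-1]); np.savez("w1.npz",d=d,ee_pos=o["ee_pos"],orientation=o["orientation"])
print(o["t"],o["q"],o["ee_pos"],o["contact_force"],o["finger_gap"])
vv,uu=np.mgrid[0:400,0:640]; X=deproj("wrist",d,uu.ravel(),vv.ravel(),o); z=X[:,2]
near=(np.hypot(X[:,0]-.527,X[:,1]-.198)<.11)&(d.ravel()>.15)
for lo,hi in [(.070,.082),(.05,.065),(.03,.08),(.06,.082)]:
    s=near&(z>lo)&(z<hi); P=X[s,:2].astype(np.float32); print(lo,s.sum(),np.median(z[s]),P.mean(0),cv2.minAreaRect(P))
E
```

```text
2.15 [-0.32476104  0.3699753  -0.16098071  1.87606994  0.06977466  0.90020378
 -1.99778816] [0.44978937 0.18963686 0.24042768] [ 0.2102036  -1.14342502  0.50516828] 0.00037369682272177213
0.07 7493 0.07552302648248677 [0.53250605 0.19811031] ((0.5350958108901978, 0.1984499990940094), (0.07703877240419388, 0.11194690316915512), 5.206943988800049)
0.05 2597 0.05844369849594949 [0.50512016 0.1954034 ] ((0.5266647934913635, 0.19763754308223724), (0.09553655236959457, 0.13016994297504425), 5.254171848297119)
0.03 11069 0.07499955975915829 [0.5293698  0.19771414] ((0.5266647934913635, 0.19763754308223724), (0.09553655236959457, 0.13016994297504425), 5.254171848297119)
0.06 8606 0.07536937199752378 [0.5370421  0.19854718] ((0.527503252029419, 0.19760900735855103), (0.09387240558862686, 0.12931151688098907), 5.255100250244141)
```

View pics/w1.png

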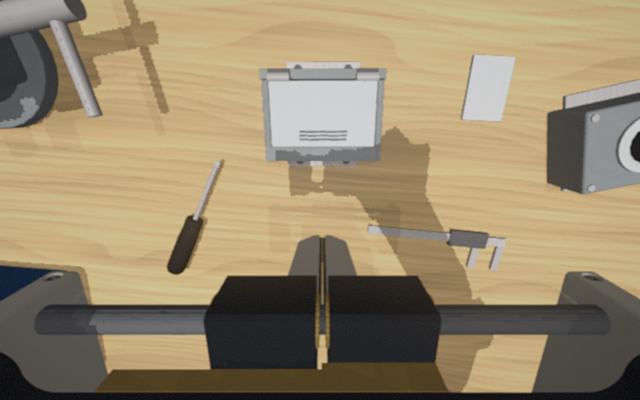

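Emit:
servo_tool(motion=[[[-0.1,-2,4,0],[0,-2,4,0],[0,-1.73,4,0],[0,0,1.5,0],[0,0,0.3,0],[0,0,0.2,0],[0,0,0.2,0],[0,0,0.2,0],[0,0,0.2,0],[0,0,0,0]]])

```text
t: 3.2
ee_pos: [0.5084, 0.1896, 0.0954]
orientation: [[0.082, -0.997, 0.001], [-0.997, -0.082, 0.0], [-0.0, -0.002, -1.0]]
contact_force: [-0.3, 0.5, 1.3]
finger_gap: 0.0003
```

Emit:
servo_tool(motion=[[[0,0,0.2,0],[0,0,0.2,0],[0,0,0.1,0],[0,0,0.1,0],[0,0,0.1,0],[0,0,0,0],[0,0,0,0],[0,0,0,0],[0,0,0,0],[0,0,0,0]]])

```text
t: 4.2
ee_pos: [0.5084, 0.1897, 0.0915]
orientation: [[0.082, -0.997, 0.002], [-0.997, -0.082, 0.0], [-0.0, -0.002, -1.0]]
contact_force: [-6.4, -2.4, 26.2]
finger_gap: 0.0002
```

```bash
python3 - <<'E'
from h import *
o=get_obs();print(o["ee_pos"],o["contact_force"],o["t"])
for n in ["side"]:
    p,d=read_camera(n); cv2.imwrite("pics/s2.png",cv2.resize(p[150:300,180:380,::-1],None,fx=4,fy=4,interpolation=cv2.INTER_CUBIC))
E
```

```text
[0.50841823 0.18968644 0.09145157] [-6.41126259 -2.40901129 26.15965052] 4.2
```

View pics/s2.png

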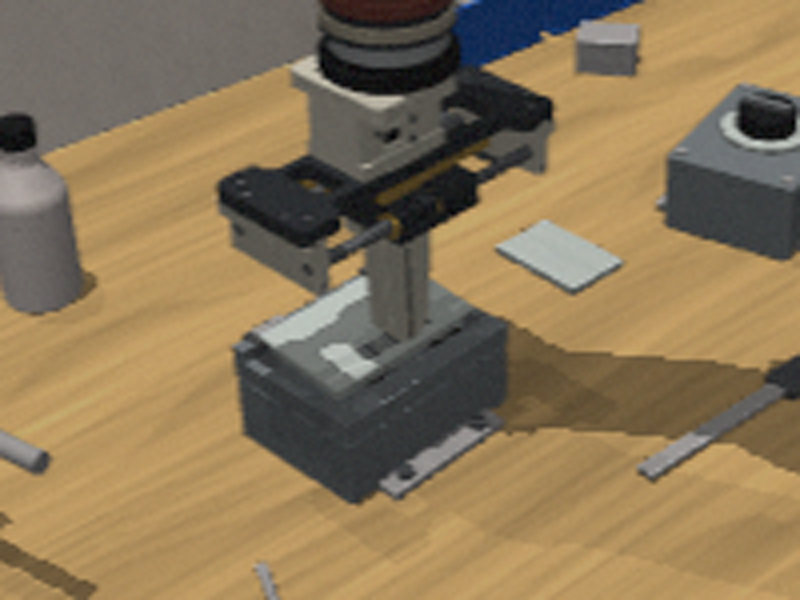

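Emit:
servo_tool(motion=[[[0,1,-4.5,0],[0,2.5,-4,0],[0,2.3,-4,0],[0,0,-2.5,0],[0,0,0,0],[0,0,0,0],[0,0,0,0],[0,0,0,0],[0,0,0,0],[0,0,0,0]]])

```text
t: 5.25
ee_pos: [0.45, 0.1847, 0.237]
orientation: [[0.082, -0.997, -0.001], [-0.997, -0.082, -0.0], [0.0, 0.001, -1.0]]
contact_force: [-0.7, -0.3, -0.2]
finger_gap: 0.0005
```

```bash
python3 - <<'E'
from h import *
o=get_obs();print(o["ee_pos"],o["orientation"],o["contact_force"],o["t"],o["finger_gap"])
p,d=read_camera("side"); q=cv2.resize(p[150:300,180:380,::-1],None,fx=2.8,fy=2.8,interpolation=cv2.INTER_CUBIC)
X=None
o=get_obs();w,dw=read_camera("wrist"); np.savez("w3.npz",d=dw,ee_pos=o["ee_pos"],orientation=o["orientation"])
cv2.imwrite("pics/w3.png",w[:,:,::-1]);cv2.imwrite("pics/s3.png",q)
vv,uu=np.mgrid[0:400,0:640]; X=deproj("wrist",dw,uu.ravel(),vv.ravel(),o)
e=np.array([.9958,.0915]);r=X[:,:2]-[.5267,.1976]; bx=r@e; by=r@np.array([-.0915,.9958]); z=X[:,2]
s=(abs(bx)<.1)&(abs(by)<.08)&(dw.ravel()>.15)
b=s&(z>.056)&(np.hypot(bx,by-.012)<.02)
print("button",b.sum(),bx[b].mean(),by[b].mean(),np.median(z[b]))
c=s&(z>.09); print("cover",c.sum(),bx[c].min(),bx[c].max(),by[c].min(),by[c].max(),z[c].max())
E
```

```text
[0.4499526  0.18471491 0.23695099] [[ 8.17428927e-02 -9.96652413e-01 -1.43805337e-03]
 [-9.96653394e-01 -8.17423187e-02 -4.53593780e-04]
 [ 3.34525518e-04  1.47031884e-03 -9.99998863e-01]] [-0.66828479 -0.2568041  -0.19409161] 5.25 0.0005224977723429556
button 533 -0.0002132166540586705 0.011843523359684643 0.06344656520008454
cover 4318 -0.07058285970288633 0.04276386509548772 -0.0545930893599067 0.0543906929638164 0.2481210894527981
```

View pics/w3.png

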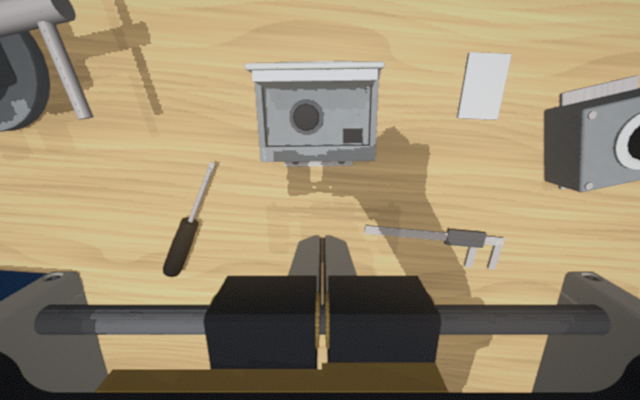

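View pics/s3.png

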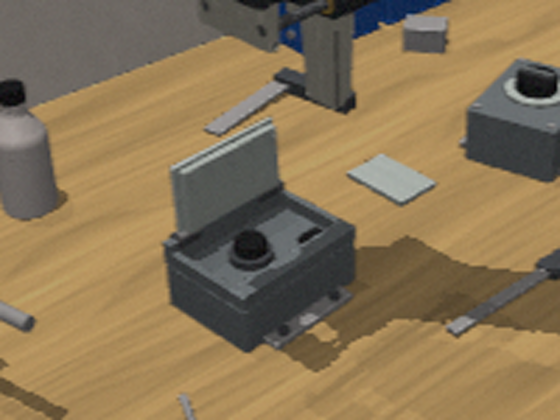

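Emit:
servo_tool(motion=[[[-0.95,-3.6,0,0],[-0.9,-3.64,0,0],[0,0,4.5,0],[0,0,4.5,0],[0,0,4,0],[0,0,1.5,0],[0,0,0.4,0],[0,0,0.2,0],[0,0,0.2,0],[0,0,0.2,0]]])

```text
t: 6.35
ee_pos: [0.5218, 0.2096, 0.084]
orientation: [[0.082, -0.997, 0.003], [-0.997, -0.082, 0.001], [-0.001, -0.003, -1.0]]
contact_force: [-0.8, 0.5, 1.2]
finger_gap: 0.0005
```

Emit:
servo_tool(motion=[[[0,0,0.1,0],[0,0,0.1,0],[0,0,0.1,0],[0,0,0.1,0],[0,0,0,0],[0,0,0,0],[0,0,0,0],[0,0,0,0],[0,0,0,0],[0,0,0,0]]])

```text
t: 7.35
ee_pos: [0.5218, 0.2096, 0.0793]
orientation: [[0.082, -0.997, 0.002], [-0.997, -0.082, 0.001], [-0.001, -0.002, -1.0]]
contact_force: [1.8, 0.8, 4.9]
finger_gap: 0.0006
```

```bash
python3 - <<'E'
from h import *
o=get_obs();print(o["ee_pos"],o["contact_force"],o["t"])
p,d=read_camera("side"); cv2.imwrite("pics/s4.png",cv2.resize(p[150:300,180:380,::-1],None,fx=4,fy=4,interpolation=cv2.INTER_CUBIC))
E
```

```text
[0.52175619 0.20964427 0.07934504] [1.84877571 0.81214754 4.94720192] 7.35
```

View pics/s4.png

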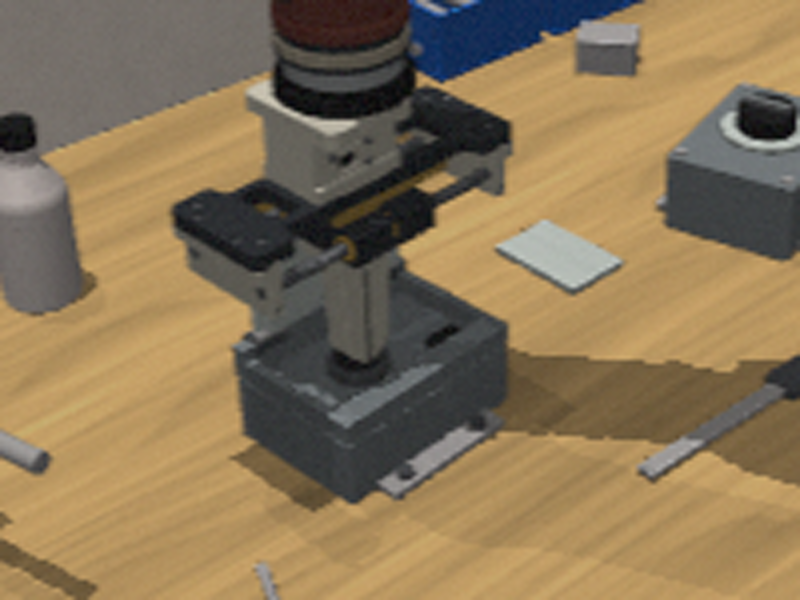

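Emit:
servo_tool(motion=[[[0,0,0.1,0],[0,0,0.05,0],[0,0,0,0],[0,0,0,0],[0,0,0,0],[0,0,0,0],[0,0,0,0],[0,0,0,0],[0,0,0,0],[0,0,0,0]]])

```text
t: 8.4
ee_pos: [0.5218, 0.2096, 0.0792]
orientation: [[0.082, -0.997, 0.003], [-0.997, -0.082, 0.001], [-0.001, -0.003, -1.0]]
contact_force: [-0.6, -0.5, 12.6]
finger_gap: -0.0002
```

Emit:
servo_tool(motion=[[[0,0,-4.5,0],[0,0,-4.5,0],[0,0,-4.5,0],[0.6,-3.95,0,0],[0.6,-3.95,0,0],[0,0,0,0],[0,0,0,0],[0,0,0,0],[0,0,0,0],[0,0,0,0]]])

```text
t: 9.4
ee_pos: [0.5995, 0.2041, 0.2122]
orientation: [[0.083, -0.997, -0.001], [-0.997, -0.083, 0.0], [-0.0, 0.001, -1.0]]
contact_force: [0.4, 0.3, 0.4]
finger_gap: 0.0003
```

```bash
python3 - <<'E'
from h import *
o=get_obs();print(o["ee_pos"],o["contact_force"],o["t"])
r=o["ee_pos"][:2]-[.5267,.1976];print(r@[.9958,.0915],r@[-.0915,.9958])
p,d=read_camera("side"); cv2.imwrite("pics/s5.png",cv2.resize(p[120:300,150:390,::-1],None,fx=3.3,fy=3.3,interpolation=cv2.INTER_CUBIC))
E
```

```text
[0.59948436 0.2040697  0.21224139] [0.37521138 0.30334781 0.43600525] 9.4
0.07307064631259484 -0.0002172424949652079
```

View pics/s5.png

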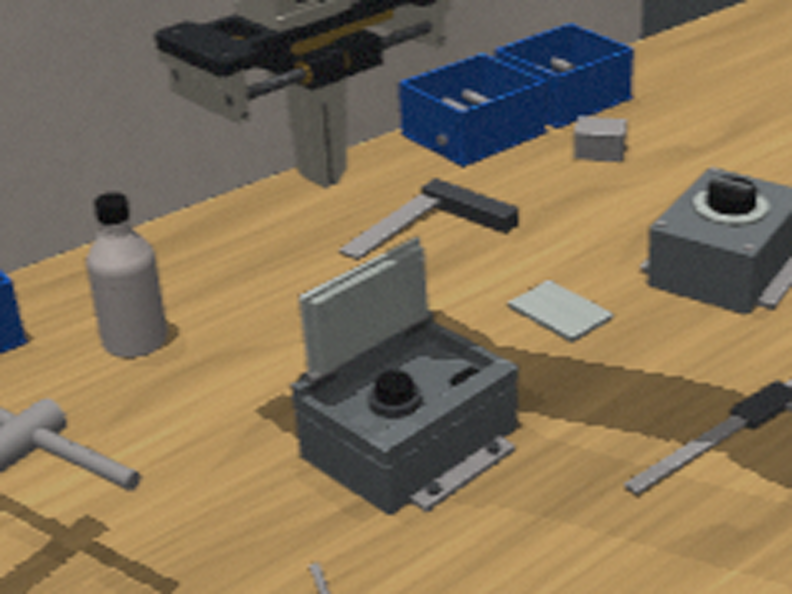

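Emit:
servo_tool(motion=[[[0,0,3.6,0],[0,0,3.6,0],[0,0,0,0],[0,1.25,0,0],[0,1.25,0,0],[0,0.9,0,0],[0,0.9,0,0],[0,0.9,0,0],[0,0.83,0.45,0],[0,0.83,0.45,0]]])

```text
t: 10.45
ee_pos: [0.532, 0.1981, 0.1314]
orientation: [[0.082, -0.997, 0.002], [-0.997, -0.082, 0.001], [-0.001, -0.002, -1.0]]
contact_force: [1.3, 0.4, -1.1]
finger_gap: 0.0007
```

```bash
python3 - <<'E'
from h import *
o=get_obs();print(o["ee_pos"],o["contact_force"],o["t"])
r=o["ee_pos"][:2]-[.5267,.1976];print(r@[.9958,.0915],r@[-.0915,.9958])
p,d=read_camera("side"); cv2.imwrite("pics/s6.png",cv2.resize(p[120:300,150:390,::-1],None,fx=3.3,fy=3.3,interpolation=cv2.INTER_CUBIC))
E
```

```text
[0.53204129 0.19813702 0.13136866] [ 1.25799497  0.41680482 -1.06646487] 10.45
0.005367996006449299 4.603683967861275e-05
```

View pics/s6.png

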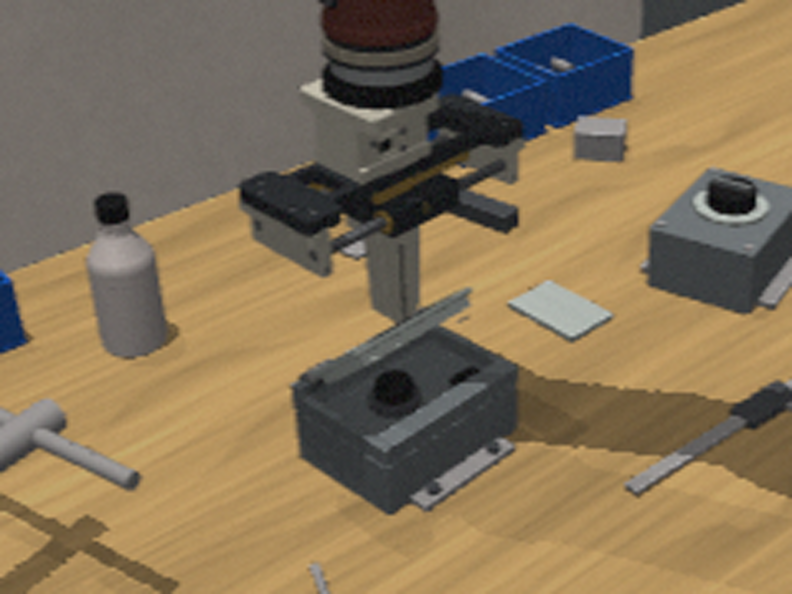

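Emit:
servo_tool(motion=[[[0,0.68,0.7,0],[0,0.68,0.7,0],[0,0.35,0.55,0],[0,0.35,0.55,0],[0,0.45,0.85,0],[0,0,0.3,0],[0,0,0.2,0],[0,0,0.2,0],[0,0,0.1,0],[0,0,0,0]]])

```text
t: 11.5
ee_pos: [0.506, 0.196, 0.0915]
orientation: [[0.082, -0.997, -0.002], [-0.997, -0.082, -0.001], [0.0, 0.002, -1.0]]
contact_force: [-4.3, -1.8, 15.5]
finger_gap: 0.0003
```

Emit:
servo_tool(motion=[[[0,0,0.05,0],[0,0,0,0],[0,0,0,0],[0,0,0,0],[0,0,0,0],[0,0,0,0],[0,0,0,0],[0,0,0,0],[0,0,0,0],[0,0,0,0]]])

```text
t: 12.5
ee_pos: [0.506, 0.1959, 0.0915]
orientation: [[0.082, -0.997, -0.002], [-0.997, -0.082, -0.001], [0.0, 0.002, -1.0]]
contact_force: [-4.9, -1.3, 18.4]
finger_gap: 0.0003
```

Emit:
servo_tool(motion=[[[0,0,-0.5,0],[0,0,-1,0],[0,0,-3,0],[0,2,-4,0],[0,2,-4,0],[0,1.8,-2,0],[0,0,0,0],[0,0,0,0],[0,0,0,0],[0,0,0,0]]])

```text
t: 13.5
ee_pos: [0.4494, 0.1908, 0.2328]
orientation: [[0.081, -0.997, -0.002], [-0.997, -0.081, -0.001], [0.001, 0.002, -1.0]]
contact_force: [0.1, 0.7, -0.2]
finger_gap: 0.0005
```

```bash
python3 - <<'E'
from h import *
o=get_obs();print(o["ee_pos"],o["contact_force"],o["t"])
p,d=read_camera("side"); cv2.imwrite("pics/s7.png",cv2.resize(p[120:300,150:390,::-1],None,fx=3.3,fy=3.3,interpolation=cv2.INTER_CUBIC))
o=get_obs();w,dw=read_camera("wrist")
vv,uu=np.mgrid[0:400,0:640]; X=deproj("wrist",dw,uu.ravel(),vv.ravel(),o)
r=X[:,:2]-[.5267,.1976]; bx=r@[.9958,.0915]; by=r@[-.0915,.9958]; z=X[:,2]
s=(bx>-.025)&(bx<.03)&(abs(by)<.045)&(z>.06)&(z<.1)
A=np.c_[bx[s],np.ones(s.sum())]; print(s.sum(),np.linalg.lstsq(A,z[s],rcond=None)[0])
E
```

```text
[0.44937429 0.19081321 0.23279068] [ 0.08490168  0.72926791 -0.20070954] 13.5
5101 [-0.00584289  0.07565735]
```

View pics/s7.png

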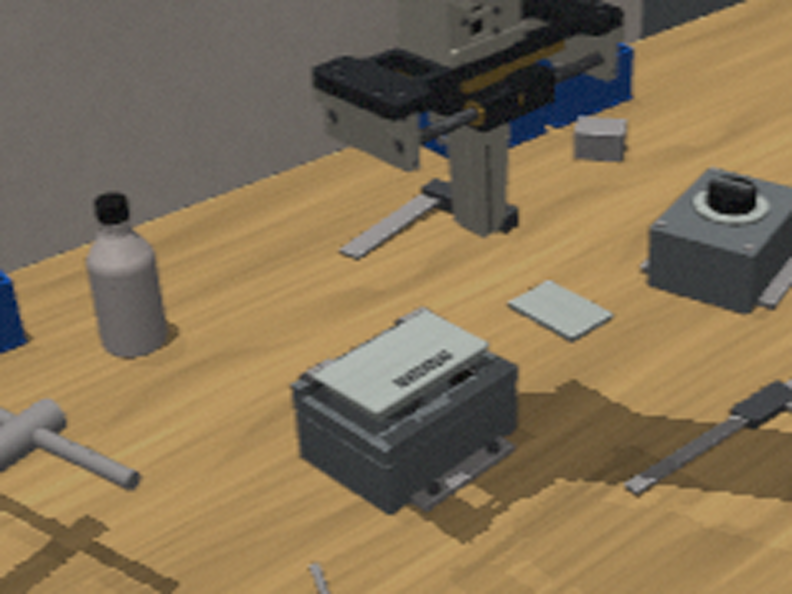

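The picture shows the cover shut and level (tilt about 0.006 rad) at about (400,360), the gripper clear of it, and the bystanders where they were.

```bash
python3 -c "
from rig import *
print(sign_off())"
```

```text
the job is handed in; nothing more can be done
None
```

I completed the reset sequence and handed the job in after about 14 s of the 48 s allowed; `sign_off()` reports no verdict. With closed fingertips I did the steps in this order:

1. **Cover opened:** I pressed the free edge of the cover to its stop (about 26 N at the wrist) and let go. The pictures showed the cover standing wide open.
2. **Button pressed:** I pressed the black button to its stop, with the fingertip at about 57 mm height and 12.6 N. It was up again in the next picture.
3. **Cover shut:** I swung the cover over from the hinge side, pressed it to its stop (about 18 N), and let go.

**Last checks:** In the final images the cover is shut and level, with a fitted tilt of about 0.006 rad and its top at 75.7 mm. The gripper is clear of everything, with force near zero. In the final side view, the dial and the loose things that were in frame look unmoved. I judged those by eye and did not measure them. I could not see the button under the shut cover in the last picture. No check failed.

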